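Unstack the refill cartons into the boxes with matching caps

ROBOT

A 6-joint arm with a two-finger parallel gripper is mounted at the origin on the work surface. World frame = base frame: x ahead of the robot, y to its left, z up, the work surface at z = 0. Lengths are in mm, angles in rad, forces in N, time in s.
With the tool pointing down it reaches from about 300 to 775 mm from the base axis. Payload 14.6 kg.
Tool frame: the origin (TCP) lies between the finger pads; the fingertips stand 11 mm ahead of it and the grasp point (between the pads) lies 8 mm behind it; z points along the fingers, y is the direction in which the jaws open and shut (so a half turn about z gives the same grasp; the last joint's range is limited). The gripper opens to 94 mm and grips with 3 to 60 N. Pads are 16 mm wide; open, the fingers measure 119 mm over their backs; the gripper's body (75 mm by 177 mm) begins 78 mm behind the grasp point.
Start: joints at [1.051, 0.3, 1.521, -0, 1.321, -0.067], TCP at [240.613, 494.565, 216.446] pointing down, gripper open.
Joint ranges: [-3.03, 3.03], [-0.79, 2.21], [0.23, 2.52], [-1.04, 4.18], [0, 3.07], [-2.55, 2.55]. Speed limits (rad/s): [2.22, 2.22, 2.57, 3.14, 3.14, 3.14].

INTERFACE

Orientations are given as [roll, pitch, yaw] about the fixed x, y, z axes, in that order (R = Rz(yaw) Ry(pitch) Rx(roll)).
In Python, from cell import * gives the robot as it stands.
- The arm moves only by the tool arm_command, never from a script. Its argument "deltas" is a list of rows, each an object with "xyz": the shift along the world's x, y, z in m, a list of three; "turn": the turn, a rotation vector about the world's x, y, z in rad, a list of three. A call has 1 to 12 rows; each row shifts and turns the commanded pose from where the row before left it; what a row does not reach is not made up. A row lasts 1/8 s, in which the tool goes at most 62.5 mm and 10.7 degrees, less where a joint would pass 70% of its speed; a pose out of reach is approached as far as the arm can. A call with a gripper value outside its range is refused whole. "gripper" is the closure, from 0 (fully open) to 1 (shut), set as the call begins (left out, the last holds). The fingers move at their own pace and stop on an object; "force" is the grip in N (left out, the last holds). Time passes only in rows, so rows that do not move let the fingers close. It gives the time, the measured TCP pose, the force and the opening at its end, in the units of the state.
- read_state(): the state, without advancing time (a new reading comes with each control period).
- camera(name): name is "scene" or "side" or "wrist"; returns a dict with "color" (400x640x3 uint8, red, green, blue), "fx", "fy", "cx", "cy" (pixels), "k1" (the pictures are not rectified: a ray, as slopes to the right and down, at radius r is drawn at 1 + k1 r^2 times it, then the intrinsics apply), "rvec" (rotation vector, rad) and "tvec" (3), from world to camera coordinates, as OpenCV has them; the wrist camera has in their place "mount" (4x4, takes a point from camera to tool coordinates, whose origin is the TCP and whose axes are the flange's). Camera axes: x right, y down, z forward; pixel columns grow to the right and rows downward; lengths in mm; the calibration is good to about 2 mm. A picture is of the moment at which its call begins: read the wrist's pose just before it. There is no depth.
- sign_off(): hands the job in, once; it reports no verdict.
The state is a dict: "clock": time; "joints": joint angles; "qd": joint speeds; "effort": joint torques, N m; "eef_pos": TCP position; "eef_rot": TCP orientation; "wrist_force": force on the tool from outside, world axes, zero at the start; "moment": the same for the moment, N m; "finger_gap": finger opening in mm.
Only numpy, scipy, OpenCV 4.12 (cv2) and the standard library are available. Lean on these libraries where they do the work, as an engineer would, in place of code of your own. Each camera call takes 0.05 s, during which the arm holds its last target.

TASK

Unload the grey tray on the eye-drop table: take the four coloured refill cartons off their two piles one at a time, the upper one of a pile before the one under it, and lay each in the empty front bay of the open box whose bottle caps have its colour, flat on the bay's floor, in the middle of the bay, its long side running from the front of the box towards the bottles. Keep the cartons level, set them down without dropping them, and leave the stamp pad and the brown bottle where they are.

Things in the scene. Friction and masses are not known exactly. Their poses are not given: they have to be found in the camera images.
- carton_violet_center (a point): Loose closed violet folding carton, white stripes and drop emblem on top: a box 120 mm long (its x axis), 56 mm wide (y), 40 mm high (z up), about 0.14 kg. This point is its centre, 20 mm above its underside. Starts on the 3 mm floor of a grey tray (inside 132 mm along the cartons, 240 mm across them, walls 16 mm high), a short carton on it, its ends showing. The 2 piles stand side by side, 115 mm between centres.
- carton_yellow_center (a point): Loose closed yellow folding carton, white stripes and drop emblem on top: a box 120 mm long (its x axis), 56 mm wide (y), 40 mm high (z up), about 0.14 kg. This point is its centre, 20 mm above its underside. Starts on the 3 mm floor of a grey tray (inside 132 mm along the cartons, 240 mm across them, walls 16 mm high), a short carton on it, its ends showing. The 2 piles stand side by side, 115 mm between centres.
- carton_red_center (a point): Loose closed red folding carton, white stripes and drop emblem on top: a box 84 mm long (its x axis), 56 mm wide (y), 40 mm high (z up), about 0.10 kg. This point is its centre, 20 mm above its underside. Starts on top of one of the two long cartons, along it; which one changes.
- carton_green_center (a point): Loose closed green folding carton, white stripes and drop emblem on top: a box 84 mm long (its x axis), 56 mm wide (y), 40 mm high (z up), about 0.10 kg. This point is its centre, 20 mm above its underside. Starts on top of one of the two long cartons, along it; which one changes.
- box_violet_bay (a point): Fixed open navy box of white bottles with violet caps. This point: centre of its empty front bay, on the bay floor (4 mm above table). x points front to rear, to the bottles; y across. Bay inside 155 (x) x 132 mm (y), front and side walls 18 mm above its floor; partition at x = 78 mm, 36 high; bottles behind it 52 high, rear flap at x = 150-195, 60 high. Boxes swap places.
- box_yellow_bay (a point): Fixed open navy box of white bottles with yellow caps. This point: centre of its empty front bay, on the bay floor (4 mm above table). x points front to rear, to the bottles; y across. Bay inside 155 (x) x 132 mm (y), front and side walls 18 mm above its floor; partition at x = 78 mm, 36 high; bottles behind it 52 high, rear flap at x = 150-195, 60 high. Boxes swap places.
- box_red_bay (a point): Fixed open navy box of white bottles with red caps. This point: centre of its empty front bay, on the bay floor (4 mm above table). x points front to rear, to the bottles; y across. Bay inside 155 (x) x 132 mm (y), front and side walls 18 mm above its floor; partition at x = 78 mm, 36 high; bottles behind it 52 high, rear flap at x = 150-195, 60 high. Boxes swap places.
- box_green_bay (a point): Fixed open navy box of white bottles with green caps. This point: centre of its empty front bay, on the bay floor (4 mm above table). x points front to rear, to the bottles; y across. Bay inside 155 (x) x 132 mm (y), front and side walls 18 mm above its floor; partition at x = 78 mm, 36 high; bottles behind it 52 high, rear flap at x = 150-195, 60 high. Boxes swap places.
- stamp_pad_center (a point): Loose black stamp pad, 80 x 50 mm, 18 mm high, lying beside one end of the grey tray; this point is its centre. A bystander, to be left alone.
- brown_bottle_center (a point): Loose brown medicine bottle with black cap, 36 mm across, 74 mm tall, standing beside the other end of the grey tray; this point is its centre, 37 mm above its foot. A bystander, to be left alone.
Not all that is in view belongs to the job. There is more than one size of the part that bears carton_green_center; the job needs the largest. Of the things that look like the part that bears carton_red_center, the smaller one is meant.

How it is judged (in metres and radians):
At the end, for the whole second after the job is handed in: Each carton lies in the bay of the box with its own cap colour: its centre within 15 mm of the bay's centre along and across the box, flat on the floor of the bay (centre 16 to 24 mm above it, tilt under 0.1 rad), long side along the box within 0.2 rad, at rest, and released (x of carton_violet_center in the frame of box_violet_bay between -0.015 and 0.015 m and y of carton_violet_center in the frame of box_violet_bay between -0.015 and 0.015 m and z of carton_violet_center in the frame of box_violet_bay between 0.016 and 0.024 m and angle between each of carton_violet_center, carton_yellow_center, carton_red_center, carton_green_center's own z axis and vertical below 0.1 rad and angle between the x axis of carton_violet_center and the x axis of box_violet_bay, either way round below 0.2 rad and linear speed of each of carton_violet, carton_yellow, carton_red, carton_green below 0.02 m/s and angular speed of each of carton_violet, carton_yellow, carton_red, carton_green below 0.1 rad/s and contact force between each of carton_violet, carton_yellow, carton_red, carton_green and the fingers below 0.05 N and x of carton_yellow_center in the frame of box_yellow_bay between -0.015 and 0.015 m and y of carton_yellow_center in the frame of box_yellow_bay between -0.015 and 0.015 m and z of carton_yellow_center in the frame of box_yellow_bay between 0.016 and 0.024 m and angle between the x axis of carton_yellow_center and the x axis of box_yellow_bay, either way round below 0.2 rad and x of carton_red_center in the frame of box_red_bay between -0.015 and 0.015 m and y of carton_red_center in the frame of box_red_bay between -0.015 and 0.015 m and z of carton_red_center in the frame of box_red_bay between 0.016 and 0.024 m and angle between the x axis of carton_red_center and the x axis of box_red_bay, either way round below 0.2 rad and x of carton_green_center in the frame of box_green_bay between -0.015 and 0.015 m and y of carton_green_center in the frame of box_green_bay between -0.015 and 0.015 m and z of carton_green_center in the frame of box_green_bay between 0.016 and 0.024 m and angle between the x axis of carton_green_center and the x axis of box_green_bay, either way round below 0.2 rad); the robot touches nothing.
It fails at once if a carton is dropped or thrown: it moves faster than 0.7 m/s (a fall of about 25 mm) while the fingers do not touch it ((linear speed of carton_violet above 0.7 m/s and contact force between carton_violet and the fingers below 0.01 N) or (linear speed of carton_yellow above 0.7 m/s and contact force between carton_yellow and the fingers below 0.01 N) or (linear speed of carton_red above 0.7 m/s and contact force between carton_red and the fingers below 0.01 N) or (linear speed of carton_green above 0.7 m/s and contact force between carton_green and the fingers below 0.01 N)).
It fails at once if a carton is tipped more than 0.6 rad (34 degrees) (angle between any of carton_violet_center, carton_yellow_center, carton_red_center, carton_green_center's own z axis and vertical above 0.6 rad).
It fails at once if a long carton is lifted more than 15 mm with a short one still on it ((height (world z) of carton_violet_center above 0.038 m and contact force between carton_violet and carton_red above 0.2 N) or (height (world z) of carton_violet_center above 0.038 m and contact force between carton_violet and carton_green above 0.2 N) or (height (world z) of carton_yellow_center above 0.038 m and contact force between carton_yellow and carton_red above 0.2 N) or (height (world z) of carton_yellow_center above 0.038 m and contact force between carton_yellow and carton_green above 0.2 N)).
It fails at once if the stamp pad or the brown bottle is moved more than 25 mm (distance of any of stamp_pad_center, brown_bottle_center from where it was at the start of the episode above 0.025 m).
It also fails if it takes over 93 s, if anything falls off the work surface, if the arm or the gripper's body presses on something with over 40 N, if the wrist force passes 120 N, or if a joint passes its speed limit or range.

## Working session

There is one attempt and no reset: what is moved stays moved. The work goes in short steps, Python scripts to look and compute and a tool call to move; the robot and the scene stay as the last step left them, time stands still between calls to the robot, and variables do not carry over. Pictures are saved under pics/ and viewed, and the job is handed in when it is done.

Besides the shell and the picture viewer there is one more tool, called as a command line: name --argument value ..., lists and objects as JSON in quotes. arm_command: Moves the arm, as the interface text tells. Its arguments: {"type":"object","properties":{"deltas":{"type":"array","items":{"type":"object","properties":{"xyz":{"type":"array","items":{"type":"number"}},"turn":{"type":"array","items":{"type":"number"}}}}},"gripper":{"type":"number"},"force":{"type":"number"}},"required":["deltas"]}

```bash
ls; mkdir -p pics; python3 - <<'E'
from cell import *
import cv2
print(read_state())
for n in ["scene","side","wrist"]:
    c=camera(n); cv2.imwrite(f"pics/{n}0.png",c["color"][:,:,::-1])
    print(n,{k:v for k,v in c.items() if k!="color"})
E
```

```text
pics
{'clock': 0.0, 'joints': array([ 1.05138408e+00,  3.00512628e-01,  1.52158665e+00,  6.71059530e-06,
        1.32072038e+00, -6.65683329e-02]), 'qd': array([-0.00053565,  0.00063428,  0.00156583, -0.00057465,  0.00145025,
        0.00051193]), 'effort': array([-5.02761177e-04, -5.31807625e+01, -3.52742171e+01,  7.07790256e-02,
        2.44326226e-02, -1.45315994e-04]), 'eef_pos': array([240.49556267, 494.34605822, 215.86119698]), 'eef_rot': array([-3.14036880e+00, -8.81046009e-05,  2.68874702e+00]), 'wrist_force': array([-0.30786672,  0.20164282, -0.81068148]), 'moment': array([-0.00261317,  0.00175903,  0.02676454]), 'finger_gap': 93.99784105696668}
scene {'fx': 452.65463509279573, 'fy': 452.65463509279573, 'cx': 318.0372443703074, 'cy': 201.72068918089656, 'k1': -0.10787319720085045, 'rvec': array([ 1.94678676,  1.74858279, -0.56952529]), 'tvec': array([ -14.86816873, -350.12325206, 1538.14692847])}
side {'fx': 462.86305793419217, 'fy': 462.86305793419217, 'cx': 321.8148174588291, 'cy': 199.77538786147022, 'k1': -0.052602974897896594, 'rvec': array([ 2.00728873, -0.71573737,  0.4290404 ]), 'tvec': array([-378.80890158,  188.01526401, 1031.52998517])}
wrist {'fx': 301.21139776591747, 'fy': 301.21139776591747, 'cx': 324.3389025689031, 'cy': 194.34028357427476, 'k1': -0.051999735725739564, 'mount': array([[ 3.24446939e-04, -9.66722416e-01, -2.55827413e-01,
         7.40569484e+01],
       [ 9.99999926e-01,  3.66812716e-04, -1.17888695e-04,
         1.03470610e-01],
       [ 2.07806392e-04, -2.55827356e-01,  9.66722463e-01,
        -1.68531342e+02],
       [ 0.00000000e+00,  0.00000000e+00,  0.00000000e+00,
         1.00000000e+00]])}
```

View pics/scene0.png

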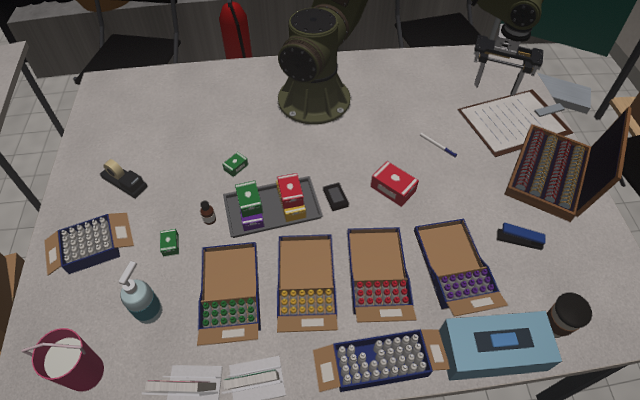

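View pics/side0.png

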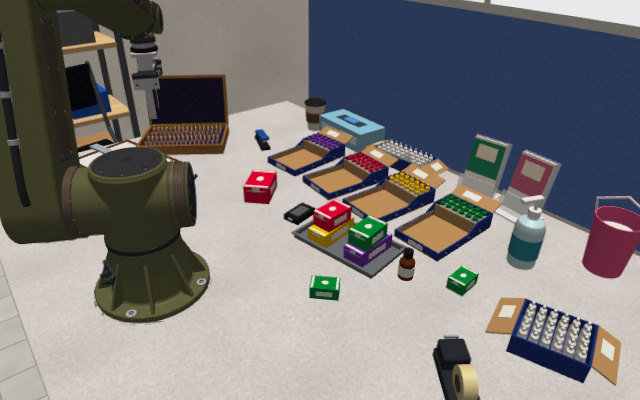

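View pics/wrist0.png

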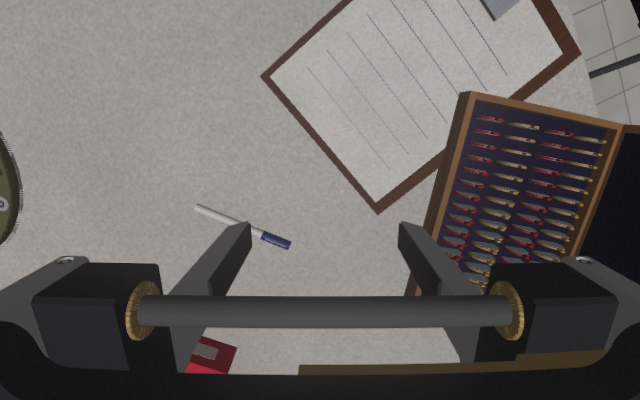

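```bash
cat > h.py <<'E'
from cell import *
import cv2, numpy as np
from scipy.spatial.transform import Rotation as R
def snap(n,fn=None):
    st=read_state(); c=camera(n)
    c["K"]=np.array([[c["fx"],0,c["cx"]],[0,c["fy"],c["cy"]],[0,0,1.]])
    if n=="wrist":
        T=np.eye(4);T[:3,:3]=R.from_euler("xyz",st["eef_rot"]).as_matrix();T[:3,3]=st["eef_pos"]
        M=T@c["mount"]; c["Rw"]=M[:3,:3];c["o"]=M[:3,3]
    else:
        Rm=R.from_rotvec(c["rvec"]).as_matrix(); c["Rw"]=Rm.T; c["o"]=-Rm.T@c["tvec"]
    if fn: cv2.imwrite("pics/"+fn,c["color"][:,:,::-1])
    return c,st
def cast(c,px,z):
    p=np.atleast_2d(np.array(px,float)).reshape(-1,1,2)
    u=cv2.undistortPoints(p,c["K"],np.array([c["k1"],0,0,0,0.])).reshape(-1,2)
    d=np.c_[u,np.ones(len(u))]@c["Rw"].T
    s=(z-c["o"][2])/d[:,2]
    return c["o"]+d*s[:,None]
def proj(c,P):
    Rm=c["Rw"].T; t=-Rm@c["o"]
    return cv2.projectPoints(np.atleast_2d(np.array(P,float)),cv2.Rodrigues(Rm)[0],t,c["K"],np.array([c["k1"],0,0,0,0.]))[0].reshape(-1,2)
RANGES={"green":[(50,80)],"red":[(0,6),(172,180)],"yellow":[(18,32)],"violet":[(125,150)],}
def mask(c,col,smin=120,vmin=50):
    h=cv2.cvtColor(c["color"],cv2.COLOR_RGB2HSV); m=0
    for a,b in RANGES[col]: m=m|cv2.inRange(h,(a,smin,vmin),(b,255,255))
    return m
def blobs(m,amin=30):
    cs,_=cv2.findContours(m,cv2.RETR_EXTERNAL,cv2.CHAIN_APPROX_NONE)
    return sorted([k for k in cs if cv2.contourArea(k)>amin],key=cv2.contourArea,reverse=True)
E
python3 - <<'E'
from h import *
c,s=snap("scene")
for col in RANGES:
    for b in blobs(mask(c,col),25):
        x,y,w,h=cv2.boundingRect(b); ce=(x+w/2,y+h/2)
        print(col,cv2.contourArea(b),(x,y,w,h),cast(c,[ce],60)[0].round(),cast(c,[ce],20)[0].round())
# tray corners & bays by eye
print(cast(c,[(223,189),(311,178),(322,218),(229,236)],16).round())
cr=cv2.resize(c["color"][140:340,140:540],None,fx=2,fy=2,interpolation=cv2.INTER_CUBIC)
cv2.imwrite("pics/crop1.png",cr[:,:,::-1])
E
```

```text
green 333.5 (236, 184, 24, 22) [ 433. -222.   60.] [ 402. -227.   20.]
green 196.5 (160, 231, 17, 17) [ 553. -428.   60.] [ 527. -441.   20.]
green 134.0 (225, 154, 20, 16) [ 310. -258.   60.] [ 274. -264.   20.]
red 1035.0 (371, 163, 48, 43) [440. 181.  60.] [409. 193.  20.]
red 732.0 (67, 340, 37, 49) [ 861. -592.   60.] [ 848. -612.   20.]
red 722.0 (219, 3, 24, 56) [-355. -278.   60.] [-418. -285.   20.]
red 392.5 (232, 1, 20, 56) [-363. -237.   60.] [-426. -242.   20.]
red 357.5 (278, 175, 25, 23) [ 416. -106.   60.] [ 385. -105.   20.]
red 189.5 (40, 330, 35, 13) [ 791. -670.   60.] [ 775. -693.   20.]
red 182.0 (33, 348, 15, 29) [ 850. -700.   60.] [ 837. -724.   20.]
red 152.0 (282, 196, 22, 13) [ 471. -103.   60.] [ 442. -102.   20.]
red 123.0 (53, 376, 31, 15) [ 901. -625.   60.] [ 889. -646.   20.]
yellow 139.5 (284, 205, 22, 17) [ 507. -100.   60.] [ 479. -100.   20.]
yellow 28.0 (281, 290, 7, 7) [ 731. -142.   60.] [ 712. -144.   20.]
yellow 26.5 (299, 289, 7, 7) [ 733. -100.   60.] [ 714. -100.   20.]
yellow 26.0 (316, 289, 7, 7) [737. -61.  60.] [719. -59.  20.]
violet 51.5 (241, 213, 22, 8) [ 506. -213.   60.] [ 478. -217.   20.]
[[ 370. -299.   16.]
 [ 357.  -44.   16.]
 [ 499.  -28.   16.]
 [ 530. -280.   16.]]
```

View pics/crop1.png

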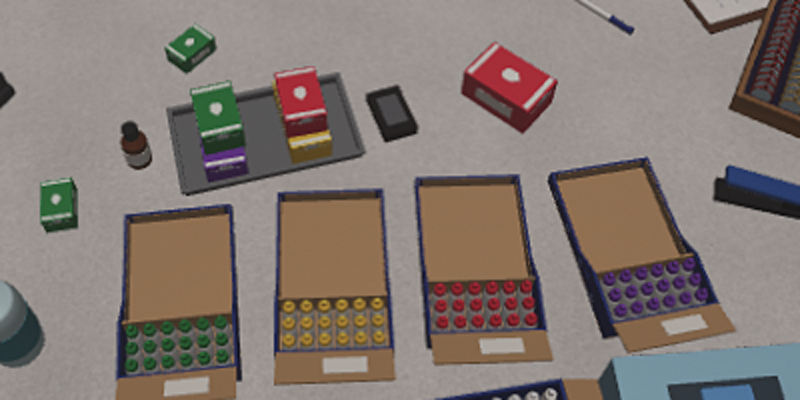

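Candidate greens are (248,195) on the tray, (235,163) and (169,241). The tray one is the largest and sits on the violet carton, so I'll use it. Candidate reds are (290,188) on the tray and (395,182). The tray one is the smaller and sits on yellow, so it is the one meant. The crop confirms both. I'll move the wrist camera above the tray and boxes.

arm_command --deltas '[{"xyz":[0.015,-0.02,0.03],"turn":[0,0,-0.18]},{"xyz":[0.015,-0.05,0.02],"turn":[0,0,-0.18]},{"xyz":[0.015,-0.05,0.02],"turn":[0,0,-0.18]},{"xyz":[0.015,-0.05,0.01],"turn":[0,0,-0.18]},{"xyz":[0.015,-0.05,0.01],"turn":[0,0,-0.18]},{"xyz":[0.015,-0.05,0.01],"turn":[0,0,-0.18]},{"xyz":[0.015,-0.05,0.01],"turn":[0,0,-0.18]},{"xyz":[0.015,-0.05,0.01],"turn":[0,0,-0.18]},{"xyz":[0.015,-0.05,0.01],"turn":[0,0,-0.18]},{"xyz":[0.015,-0.05,0.01],"turn":[0,0,-0.18]},{"xyz":[0.015,-0.05,0.01],"turn":[0,0,-0.18]},{"xyz":[0.015,-0.05,0.01],"turn":[0,0,-0.18]}]'

```text
clock: 1.7
eef_pos: [420.7, -77.2, 376.8]
eef_rot: [3.141, -0.0, 0.523]
wrist_force: [1.1, 1.0, 0.7]
finger_gap: 94.2
```

arm_command --deltas '[{"xyz":[0.015,-0.05,0.0],"turn":[0,0,-0.18]},{"xyz":[0.015,-0.03,0.0],"turn":[0,0,-0.18]},{"xyz":[0,-0.005,0],"turn":[0,0,-0.17]},{"xyz":[0,0,0]},{"xyz":[0,0,0]}]'

```text
validation failed for argument at $.de...
```

```bash
python3 - <<'E'
from h import *
c,s=snap("wrist","w1.png"); print(s["clock"],s["eef_pos"],s["eef_rot"],s["joints"])
snap("scene","s1.png")
E
```

```text
1.7 [420.71214428 -77.22947996 376.81736217] [ 3.14146062e+00 -2.24244026e-04  5.22620161e-01] [-2.67258036e-01 -5.46758437e-02  1.55283088e+00  6.65023625e-05
  1.64318598e+00  7.80922964e-01]
```

View pics/w1.png

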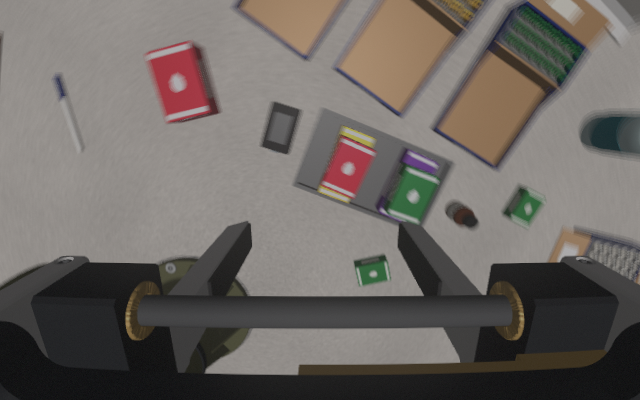

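arm_command --deltas '[{"xyz":[0.02,-0.04,0.0],"turn":[0.0,0.0,-0.18]},{"xyz":[0.02,-0.02,0.0],"turn":[0.0,0.0,-0.18]},{"xyz":[0.01,-0.005,0.0],"turn":[0.0,0.0,-0.16]},{"xyz":[0.0,0.0,0.0],"turn":[0.0,0.0,0.0]},{"xyz":[0.0,0.0,0.0],"turn":[0.0,0.0,0.0]}]'

```text
clock: 2.42
eef_pos: [470.3, -139.8, 376.5]
eef_rot: [-3.142, -0.0, 0.014]
wrist_force: [0.3, 0.2, 0.3]
finger_gap: 94.3
```

```bash
python3 - <<'E'
from h import *
c,s=snap("wrist","w2.png"); print(s["clock"],s["eef_pos"],s["eef_rot"],s["joints"])
E
```

```text
2.425 [ 470.31499474 -139.76281346  376.51167943] [-3.14152000e+00 -7.19179847e-05  1.35323794e-02] [-3.63572445e-01  9.43365543e-02  1.40171168e+00  9.42934531e-05
  1.64550431e+00  1.19369854e+00]
```

View pics/w2.png

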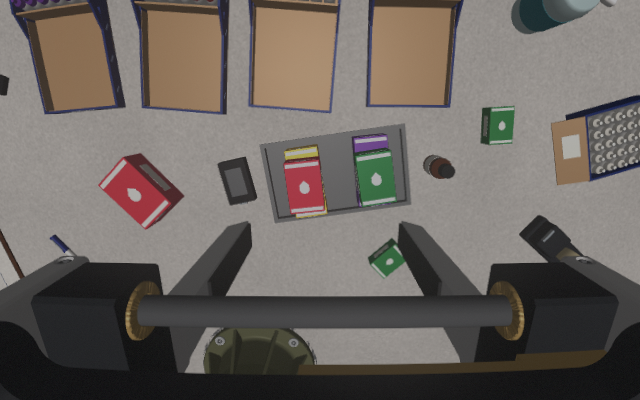

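```bash
python3 - <<'E'
import cv2
i=cv2.imread("pics/w2.png")
cv2.imwrite("pics/w2a.png",cv2.resize(i[0:125,10:240],None,fx=3.4,fy=3.4,interpolation=cv2.INTER_CUBIC))
cv2.imwrite("pics/w2b.png",cv2.resize(i[0:125,240:470],None,fx=3.4,fy=3.4,interpolation=cv2.INTER_CUBIC))
cv2.imwrite("pics/w2c.png",cv2.resize(i[115:230,250:420],None,fx=4.5,fy=4.5,interpolation=cv2.INTER_CUBIC))
E
```

```text
(no output)
```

View pics/w2a.png

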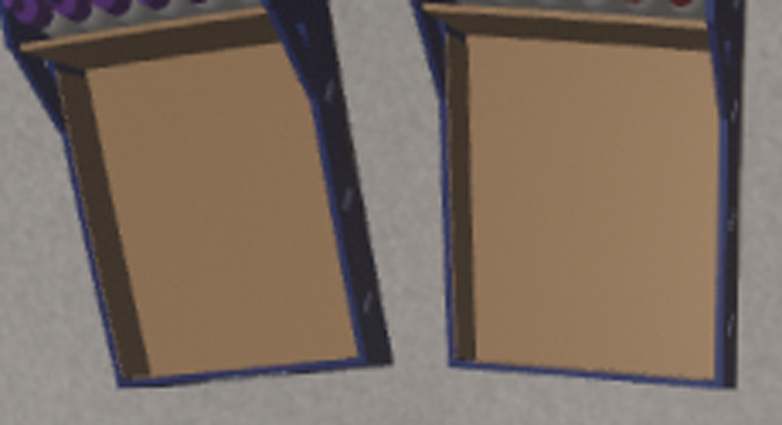

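View pics/w2b.png

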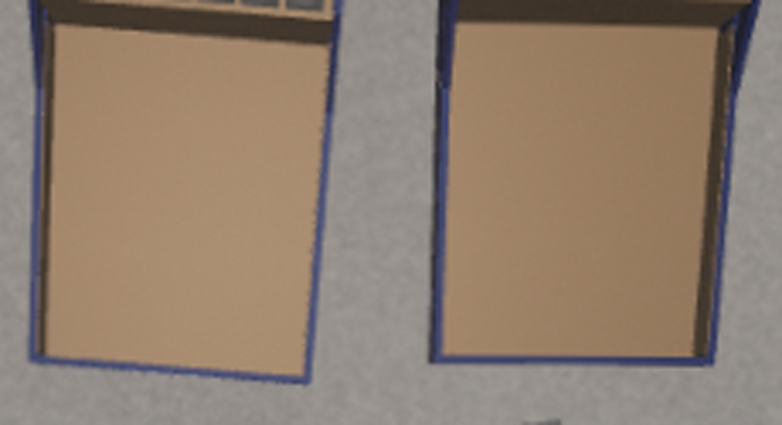

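View pics/w2c.png

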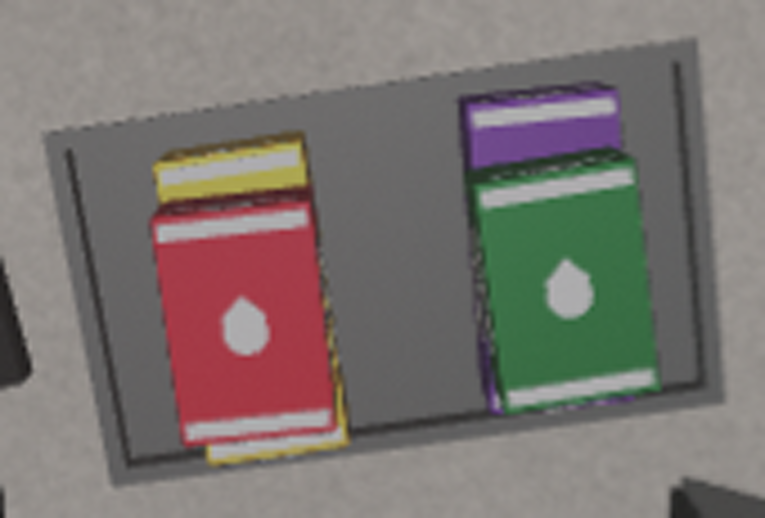

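```bash
cat > m.py <<'E'
from h import *
c,s=snap("wrist")
def P(q,off,sc,z): 
    q=(np.array(q,float)+.5)/sc-.5+np.array(off); return cast(c,q,z)[:,:2]
B={"violet":((10,0),[(122,376),(358,357),(65,100),(318,105)],[(88,70),(282,40)]),
"red":((10,0),[(452,362),(715,380),(447,90),(722,110)],[(470,36),(710,52)]),
"yellow":((240,0),[(37,357),(306,377),(44,90),(328,110)],[(55,25),(328,45)]),
"green":((240,0),[(441,357),(710,358),(449,90),(733,80)],[(457,22),(715,26)])}
for k,(o,r,f) in B.items():
    r=P(r,o,3.4,22); f=P(f,o,3.4,4)
    v=r[1]-r[0]; w=np.linalg.norm(v)
    ax=np.array([-v[1],v[0]])/w
    yaw=[np.degrees(np.arctan2(ax[1],ax[0]))]+[np.degrees(np.arctan2(*(r[i+2]-r[i])[::-1])) for i in (0,1)]
    fl=f[1]-f[0]; yaw.append(np.degrees(np.arctan2(fl[0],-fl[1])))
    y=np.radians(np.mean(yaw)); ax=np.array([np.cos(y),np.sin(y)])
    fm=(r[0]+r[1])/2
    dep=(f.mean(0)-fm)@ax
    ctr=fm+77.5*ax+ (dep-155)/2*ax
    print(k,"w",w.round(1),"yaws",np.round(yaw,1),"depth",dep.round(1),"ctr",ctr.round(1),"yaw",np.mean(yaw).round(1))
for k,q in {"red":[(153,216),(309,203),(335,428),(184,443)],"green":[(475,185),(634,163),(658,388),(505,410)]}.items():
    p=P(q,(250,115),4.5,83)
    ax=(p[0]+p[1]-p[2]-p[3])/2
    print(k,p.mean(0).round(1),"L",np.linalg.norm(ax).round(1),"W",np.linalg.norm(p[0]-p[1]).round(1),np.linalg.norm(p[3]-p[2]).round(1),"yaw",np.degrees(np.arctan2(ax[1],ax[0])).round(1))
for k,q in {"yellow":[(155,172),(303,152),(208,464),(346,443)],"violet":[(468,103),(616,92),(490,410)]}.items():
    print(k,P(q,(250,115),4.5,43).round(1))
print("tray",P([(47,133),(695,40),(723,400),(115,485)],(250,115),4.5,16).round(1))
E
python3 m.py
```

```text
violet w 132.1 yaws [3.3 3.3 2.3 4.7] depth 154.3 ctr [634.1 291. ] yaw 3.4
red w 134.0 yaws [-3.8 -5.3 -5.  -4.5] depth 155.4 ctr [631.1  98.2] yaw -4.6
yellow w 133.1 yaws [-3.6 -3.7 -3.9 -3.5] depth 156.0 ctr [634.1 -86.4] yaw -3.7
green w 134.1 yaws [1.  0.8 0.7 1. ] depth 156.6 ctr [ 642.3 -280. ] yaw 0.9
red [ 434.4 -108.6] L 81.8 W 53.8 54.5 yaw 6.8
green [ 448.8 -221.1] L 81.1 W 54.7 54.9 yaw 9.9
yellow [[ 482.7  -72.7]
 [ 490.7 -127.5]
 [ 368.7  -91.1]
 [ 378.1 -145. ]]
violet [[ 509.4 -187.7]
 [ 514.2 -241.7]
 [ 392.2 -200.6]]
tray [[ 494.   -27.4]
 [ 532.8 -276.5]
 [ 389.5 -299.2]
 [ 349.5  -49.8]]
```

Left to right in the wrist picture, the bays are violet (75,60), red (183,60), yellow (293,55) and green (410,55). The green carton is at (377,178) on violet, and the red one at (304,187) on yellow. Measured bay depths (154–157 mm) and widths (132–134 mm) match the given 155 × 132 mm. Carton sizes match within about 3 mm. I'll fetch green first.

arm_command --deltas '[{"xyz":[-0.007,-0.027,-0.055],"turn":[0.0,0.0,0.05]},{"xyz":[-0.007,-0.027,-0.06],"turn":[0.0,0.0,0.05]},{"xyz":[-0.007,-0.027,-0.06],"turn":[0.0,0.0,0.05]},{"xyz":[0.0,0.0,-0.06],"turn":[0.0,0.0,0.0]},{"xyz":[0.0,0.0,-0.05],"turn":[0.0,0.0,0.0]},{"xyz":[0.0,0.0,-0.025],"turn":[0.0,0.0,0.0]},{"xyz":[0.0,0.0,-0.006],"turn":[0.0,0.0,0.0]},{"xyz":[0.0,0.0,0.0],"turn":[0.0,0.0,0.0]},{"xyz":[0.0,0.0,0.0],"turn":[0.0,0.0,0.0]}]' --gripper 0.0 --force 25

```text
clock: 3.65
eef_pos: [451.0, -218.7, 68.4]
eef_rot: [3.14, -0.002, 0.159]
wrist_force: [0.1, 0.2, 0.1]
finger_gap: 93.9
```

```bash
python3 - <<'E'
from h import *
c,s=snap("wrist","w3.png"); print(s["clock"],s["eef_pos"],s["eef_rot"])
E
```

```text
3.65 [ 450.97403107 -218.70174126   68.41335575] [ 3.14022361e+00 -1.67510400e-03  1.59289697e-01]
```

View pics/w3.png

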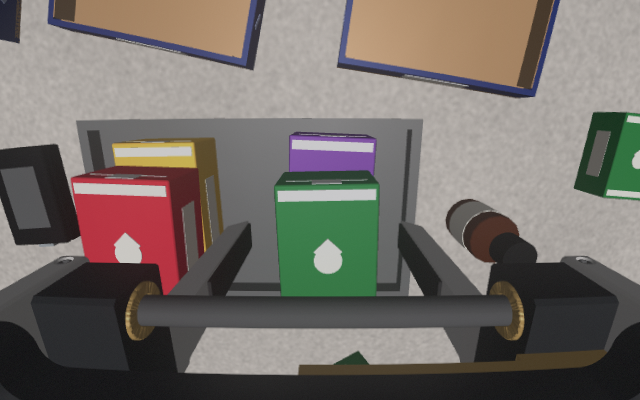

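The green carton at (327,235) is centred between the fingers. I'll lower 8 mm, then close.

arm_command --deltas '[{"xyz":[-0.002,-0.001,-0.008],"turn":[0.0,0.0,0.0]},{"xyz":[0.0,0.0,0.0],"turn":[0.0,0.0,0.0]}]'

```text
clock: 3.95
eef_pos: [448.0, -219.4, 58.6]
eef_rot: [-3.141, 0.001, 0.159]
wrist_force: [0.2, -0.2, 0.0]
finger_gap: 94.1
```

arm_command --deltas '[{"xyz":[0.0,0.0,0.0],"turn":[0.0,0.0,0.0]},{"xyz":[0.0,0.0,0.0],"turn":[0.0,0.0,0.0]},{"xyz":[0.0,0.0,0.0],"turn":[0.0,0.0,0.0]},{"xyz":[0.0,0.0,0.0],"turn":[0.0,0.0,0.0]},{"xyz":[0.0,0.0,0.0],"turn":[0.0,0.0,0.0]}]' --gripper 1.0 --force 25

```text
clock: 4.58
eef_pos: [448.4, -219.5, 59.1]
eef_rot: [3.142, -0.0, 0.159]
wrist_force: [-0.6, 0.5, -0.1]
finger_gap: 55.9
```

arm_command --deltas '[{"xyz":[0.0,0.0,0.02],"turn":[0.0,0.0,0.0]},{"xyz":[0.0,0.0,0.03],"turn":[0.0,0.0,0.0]},{"xyz":[0.01,0.0,0.025],"turn":[0.0,0.0,0.0]},{"xyz":[0.034,-0.012,0.0],"turn":[0.0,0.0,-0.028]},{"xyz":[0.04,-0.012,0.0],"turn":[0.0,0.0,-0.029]},{"xyz":[0.04,-0.012,0.0],"turn":[0.0,0.0,-0.029]},{"xyz":[0.04,-0.012,0.0],"turn":[0.0,0.0,-0.029]},{"xyz":[0.03,-0.012,0.0],"turn":[0.0,0.0,-0.028]},{"xyz":[0.0,0.0,0.0],"turn":[0.0,0.0,0.0]},{"xyz":[0.0,0.0,0.0],"turn":[0.0,0.0,0.0]}]'

```text
clock: 5.82
eef_pos: [641.8, -279.2, 133.7]
eef_rot: [-3.141, 0.001, 0.016]
wrist_force: [0.4, 0.3, -0.8]
finger_gap: 55.7
```

```bash
python3 - <<'E'
from h import *
c,s=snap("wrist","w4.png"); print(s["clock"],s["eef_pos"],s["eef_rot"])
E
```

```text
5.825 [ 641.8183478  -279.18949841  133.66761982] [-3.14117358e+00  8.63253860e-04  1.61501959e-02]
```

View pics/w4.png

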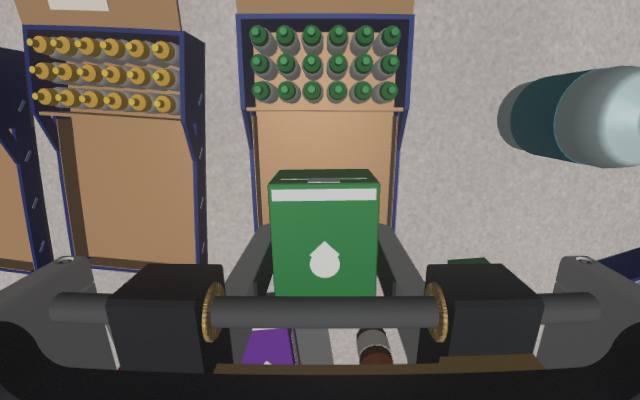

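The green carton at (324,235) is level and lined up with the green-capped box. I'll lower it.

arm_command --deltas '[{"xyz":[0.0,-0.001,-0.03],"turn":[0.0,0.0,0.0]},{"xyz":[0.0,0.0,-0.035],"turn":[0.0,0.0,0.0]},{"xyz":[0.0,0.0,-0.03],"turn":[0.0,0.0,0.0]},{"xyz":[0.0,0.0,-0.012],"turn":[0.0,0.0,0.0]},{"xyz":[0.0,0.0,-0.003],"turn":[0.0,0.0,0.0]},{"xyz":[0.0,0.0,0.0],"turn":[0.0,0.0,0.0]},{"xyz":[0.0,0.0,0.0],"turn":[0.0,0.0,0.0]}]'

```text
clock: 6.75
eef_pos: [642.8, -280.7, 25.4]
eef_rot: [3.141, -0.002, 0.016]
wrist_force: [0.8, 1.3, -1.3]
finger_gap: 56.1
```

arm_command --deltas '[{"xyz":[0.0,0.0,-0.003],"turn":[0.0,0.0,0.0]},{"xyz":[0.0,0.0,-0.0015],"turn":[0.0,0.0,0.0]},{"xyz":[0.0,0.0,0.0],"turn":[0.0,0.0,0.0]},{"xyz":[0.0,0.0,0.0],"turn":[0.0,0.0,0.0]}]'

```text
clock: 7.25
eef_pos: [642.5, -280.5, 20.2]
eef_rot: [3.141, -0.0, 0.016]
wrist_force: [-3.0, 1.2, 4.5]
finger_gap: 56.1
```

Contact is felt (4.5 N). I'll release partway and rise.

arm_command --deltas '[{"xyz":[0.0,0.0,0.0],"turn":[0.0,0.0,0.0]},{"xyz":[0.0,0.0,0.0],"turn":[0.0,0.0,0.0]},{"xyz":[0.0,0.0,0.0],"turn":[0.0,0.0,0.0]}]' --gripper 0.22

```text
clock: 7.62
eef_pos: [642.4, -280.4, 19.4]
eef_rot: [-3.142, 0.0, 0.016]
wrist_force: [0.1, -0.3, 0.7]
finger_gap: 73.5
```

arm_command --deltas '[{"xyz":[0.0,0.0,0.02],"turn":[0.0,0.0,0.0]},{"xyz":[0.0,0.0,0.04],"turn":[0.0,0.0,0.0]},{"xyz":[0.0,0.0,0.05],"turn":[0.0,0.0,0.0]},{"xyz":[-0.02,0.01,0.04],"turn":[0.0,0.0,0.02]},{"xyz":[-0.03,0.025,0.02],"turn":[0.0,0.0,0.02]},{"xyz":[-0.035,0.03,0.0],"turn":[0.0,0.0,0.02]},{"xyz":[-0.035,0.03,0.0],"turn":[0.0,0.0,0.02]},{"xyz":[-0.035,0.03,0.0],"turn":[0.0,0.0,0.02]},{"xyz":[-0.035,0.03,0.0],"turn":[0.0,0.0,0.02]},{"xyz":[-0.018,0.017,0.0],"turn":[0.0,0.0,0.0]},{"xyz":[0.0,0.0,0.0],"turn":[0.0,0.0,0.0]},{"xyz":[0.0,0.0,0.0],"turn":[0.0,0.0,0.0]}]'

```text
clock: 9.12
eef_pos: [435.1, -109.0, 190.4]
eef_rot: [3.141, -0.001, 0.136]
wrist_force: [-0.2, 0.5, -0.0]
finger_gap: 73.7
```

```bash
python3 - <<'E'
from h import *
c,s=snap("wrist","w5.png"); print(s["clock"],s["eef_pos"],s["eef_rot"])
snap("scene","s5.png")
E
```

```text
9.125 [ 435.13308359 -108.97878657  190.40035459] [ 3.14087238e+00 -1.31630714e-03  1.35696866e-01]
```

View pics/w5.png

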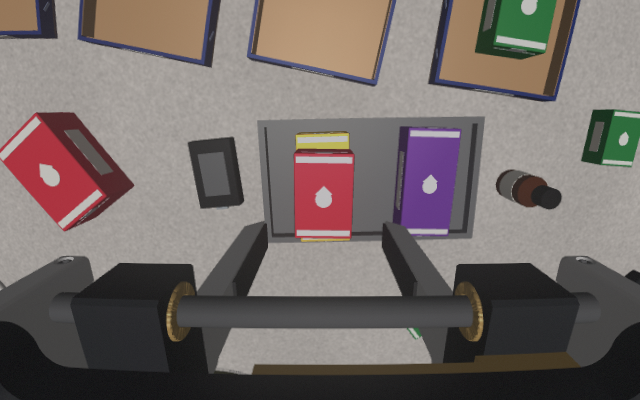

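View pics/s5.png

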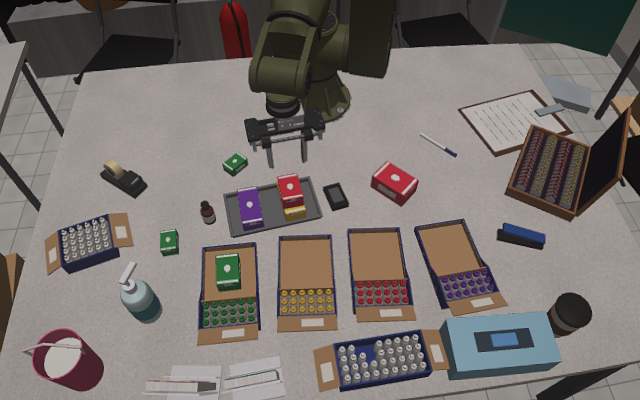

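Green lies central in its bay (wrist 520,28; scene 228,270). The violet carton is now uncovered at (428,182), and red at (324,193) is aligned with the tool. Now I'll measure red and violet.

```bash
cat > mm.py <<'E'
from h import *
import sys
def rect(img_c,q,z):
    p=cast(img_c,q,z)[:,:2]; ax=(p[0]+p[1]-p[2]-p[3])/2
    print(p.mean(0).round(1),"L",np.linalg.norm(ax).round(1),"W",np.linalg.norm((p[0]+p[3]-p[1]-p[2])/2).round(1),"yaw",np.arctan2(ax[1],ax[0]).round(3))
E
python3 - <<'E'
from mm import *
c,s=snap("wrist")
i=c["color"][:,:,::-1]
cv2.imwrite("pics/c5.png",cv2.resize(i[115:250,255:485],None,fx=3.4,fy=3.4,interpolation=cv2.INTER_CUBIC))
E
```

```text
(no output)
```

View pics/c5.png

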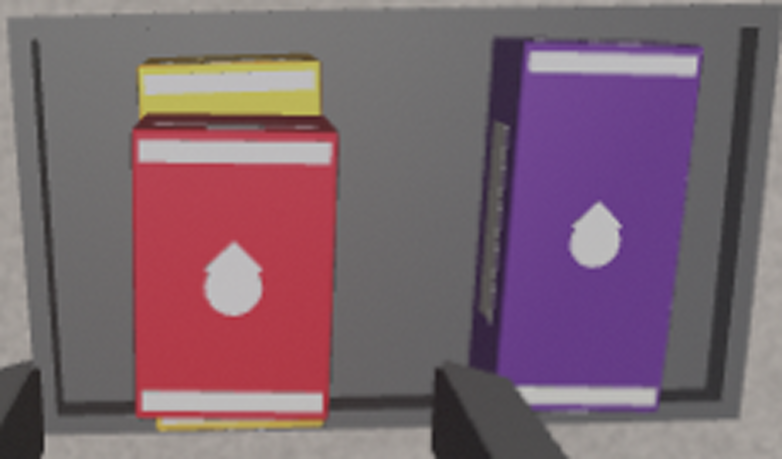

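```bash
python3 - <<'E'
from mm import *
c,s=snap("wrist"); f=lambda L:[((x+.5)/3.4-.5+255,(y+.5)/3.4-.5+115) for x,y in L]
rect(c,f([(132,131),(338,131),(328,418),(137,418)]),83)
rect(c,f([(526,44),(703,46),(659,410),(495,406)]),43)
p=cast(c,f([(138,64),(321,62)]),43)[:,:2]; print("yellow far edge",p, np.linalg.norm(p[0]-p[1]))
E
```

```text
[ 433.7 -108.2] L 82.9 W 55.3 yaw 0.126
[ 453.1 -221.5] L 118.1 W 55.0 yaw 0.122
yellow far edge [[ 486.10158298  -71.77991418]
 [ 494.17487133 -126.60204679]] 55.41339376614154
```

arm_command --deltas '[{"xyz":[-0.001,0.001,-0.035],"turn":[0.0,0.0,-0.01]},{"xyz":[0.0,0.0,-0.04],"turn":[0.0,0.0,0.0]},{"xyz":[0.0,0.0,-0.035],"turn":[0.0,0.0,0.0]},{"xyz":[0.0,0.0,-0.015],"turn":[0.0,0.0,0.0]},{"xyz":[0.0,0.0,-0.006],"turn":[0.0,0.0,0.0]},{"xyz":[0.0,0.0,0.0],"turn":[0.0,0.0,0.0]},{"xyz":[0.0,0.0,0.0],"turn":[0.0,0.0,0.0]}]'

```text
clock: 10.2
eef_pos: [433.9, -107.6, 59.5]
eef_rot: [3.141, -0.001, 0.126]
wrist_force: [-0.1, 0.2, 0.6]
finger_gap: 73.1
```

arm_command --deltas '[{"xyz":[0.0,0.0,0.0],"turn":[0.0,0.0,0.0]},{"xyz":[0.0,0.0,0.0],"turn":[0.0,0.0,0.0]},{"xyz":[0.0,0.0,0.0],"turn":[0.0,0.0,0.0]},{"xyz":[0.0,0.0,0.0],"turn":[0.0,0.0,0.0]}]' --gripper 1.0 --force 25

```text
clock: 10.7
eef_pos: [433.6, -107.5, 58.9]
eef_rot: [3.141, -0.0, 0.126]
wrist_force: [-1.8, -0.0, 5.6]
finger_gap: 56.2
```

arm_command --deltas '[{"xyz":[0.0,0.0,0.015],"turn":[0.0,0.0,0.0]},{"xyz":[0.0,0.0,0.03],"turn":[0.0,0.0,0.0]},{"xyz":[0.0,0.0,0.03],"turn":[0.0,0.0,0.0]},{"xyz":[0.022,0.02,0.0],"turn":[0.0,0.0,-0.026]},{"xyz":[0.03,0.032,0.0],"turn":[0.0,0.0,-0.03]},{"xyz":[0.03,0.032,0.0],"turn":[0.0,0.0,-0.03]},{"xyz":[0.03,0.032,0.0],"turn":[0.0,0.0,-0.03]},{"xyz":[0.03,0.032,0.0],"turn":[0.0,0.0,-0.03]},{"xyz":[0.03,0.032,0.0],"turn":[0.0,0.0,-0.03]},{"xyz":[0.025,0.026,0.0],"turn":[0.0,0.0,-0.03]},{"xyz":[0.0,0.0,0.0],"turn":[0.0,0.0,0.0]},{"xyz":[0.0,0.0,0.0],"turn":[0.0,0.0,0.0]}]'

```text
clock: 12.2
eef_pos: [629.9, 98.2, 133.8]
eef_rot: [3.141, 0.001, -0.08]
wrist_force: [-0.5, -0.5, -1.4]
finger_gap: 56.1
```

```bash
python3 - <<'E'
from h import *
c,s=snap("wrist","w6.png"); print(s["clock"],s["eef_pos"],s["eef_rot"])
E
```

```text
12.2 [629.93880578  98.19988012 133.82525316] [ 3.14143087e+00  5.08611974e-04 -7.99018093e-02]
```

View pics/w6.png

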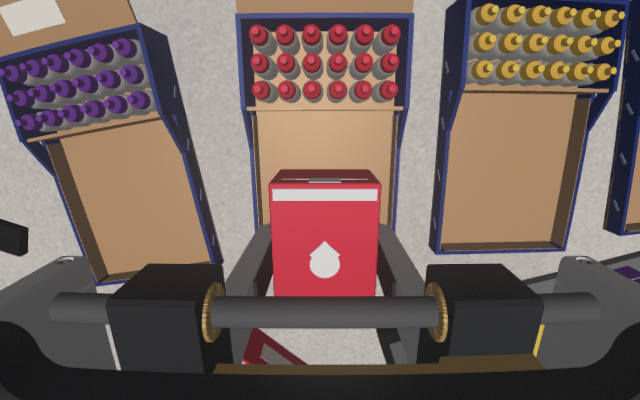

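The red carton at (324,235) is lined up with the red-capped box. I'll lower it.

arm_command --deltas '[{"xyz":[0.001,0.0,-0.03],"turn":[0.0,0.0,0.0]},{"xyz":[0.0,0.0,-0.035],"turn":[0.0,0.0,0.0]},{"xyz":[0.0,0.0,-0.03],"turn":[0.0,0.0,0.0]},{"xyz":[0.0,0.0,-0.012],"turn":[0.0,0.0,0.0]},{"xyz":[0.0,0.0,-0.004],"turn":[0.0,0.0,0.0]},{"xyz":[0.0,0.0,-0.001],"turn":[0.0,0.0,0.0]},{"xyz":[0.0,0.0,0.0],"turn":[0.0,0.0,0.0]},{"xyz":[0.0,0.0,0.0],"turn":[0.0,0.0,0.0]}]'

```text
clock: 13.25
eef_pos: [631.7, 98.6, 22.3]
eef_rot: [-3.141, -0.001, -0.08]
wrist_force: [-0.8, -0.4, -1.3]
finger_gap: 55.7
```

arm_command --deltas '[{"xyz":[0.0,0.0,-0.0015],"turn":[0.0,0.0,0.0]},{"xyz":[0.0,0.0,-0.001],"turn":[0.0,0.0,0.0]},{"xyz":[0.0,0.0,0.0],"turn":[0.0,0.0,0.0]},{"xyz":[0.0,0.0,0.0],"turn":[0.0,0.0,0.0]}]'

```text
clock: 13.75
eef_pos: [631.6, 98.6, 20.0]
eef_rot: [-3.142, -0.001, -0.08]
wrist_force: [-3.4, 0.3, 7.5]
finger_gap: 56.0
```

arm_command --deltas '[{"xyz":[0.0,0.0,0.0],"turn":[0.0,0.0,0.0]},{"xyz":[0.0,0.0,0.0],"turn":[0.0,0.0,0.0]},{"xyz":[0.0,0.0,0.0],"turn":[0.0,0.0,0.0]},{"xyz":[0.0,0.0,0.02],"turn":[0.0,0.0,0.0]},{"xyz":[0.0,0.0,0.04],"turn":[0.0,0.0,0.0]},{"xyz":[0.0,0.0,0.05],"turn":[0.0,0.0,0.0]},{"xyz":[-0.01,-0.02,0.04],"turn":[0.0,0.0,0.0]}]' --gripper 0.22

```text
clock: 14.62
eef_pos: [621.7, 79.1, 172.7]
eef_rot: [-3.141, -0.003, -0.079]
wrist_force: [0.6, 0.6, -0.8]
finger_gap: 73.3
```

arm_command --deltas '[{"xyz":[-0.018,-0.03,0.02],"turn":[0.0,0.0,0.02]},{"xyz":[-0.02,-0.035,0.0],"turn":[0.0,0.0,0.026]},{"xyz":[-0.02,-0.035,0.0],"turn":[0.0,0.0,0.026]},{"xyz":[-0.02,-0.035,0.0],"turn":[0.0,0.0,0.026]},{"xyz":[-0.02,-0.035,0.0],"turn":[0.0,0.0,0.026]},{"xyz":[-0.02,-0.035,0.0],"turn":[0.0,0.0,0.026]},{"xyz":[-0.02,-0.035,0.0],"turn":[0.0,0.0,0.026]},{"xyz":[-0.02,-0.035,0.0],"turn":[0.0,0.0,0.026]},{"xyz":[-0.01,-0.025,0.0],"turn":[0.0,0.0,0.0]},{"xyz":[0.0,0.0,0.0],"turn":[0.0,0.0,0.0]},{"xyz":[0.0,0.0,0.0],"turn":[0.0,0.0,0.0]}]'

```text
clock: 16.0
eef_pos: [453.7, -220.9, 189.8]
eef_rot: [3.141, -0.001, 0.122]
wrist_force: [-0.6, 0.7, -0.1]
finger_gap: 73.1
```

```bash
python3 - <<'E'
from h import *
c,s=snap("wrist","w7.png"); print(s["clock"],s["eef_pos"],s["eef_rot"])
i=c["color"][:,:,::-1]
cv2.imwrite("pics/c7.png",cv2.resize(i[100:270,180:430],None,fx=3,fy=3,interpolation=cv2.INTER_CUBIC))
E
```

```text
16.0 [ 453.70079786 -220.89418905  189.79345491] [ 3.14118346e+00 -7.41148186e-04  1.21947993e-01]
```

View pics/w7.png

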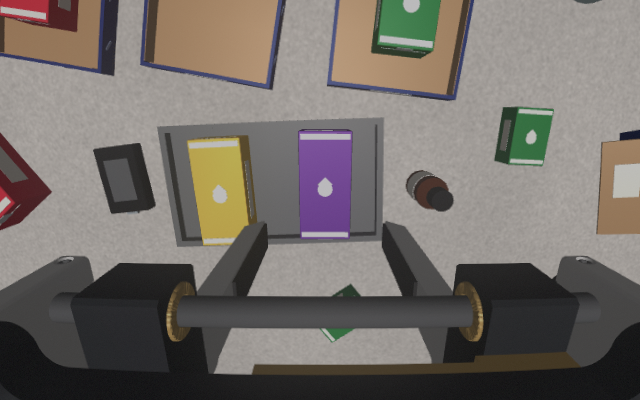

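View pics/c7.png

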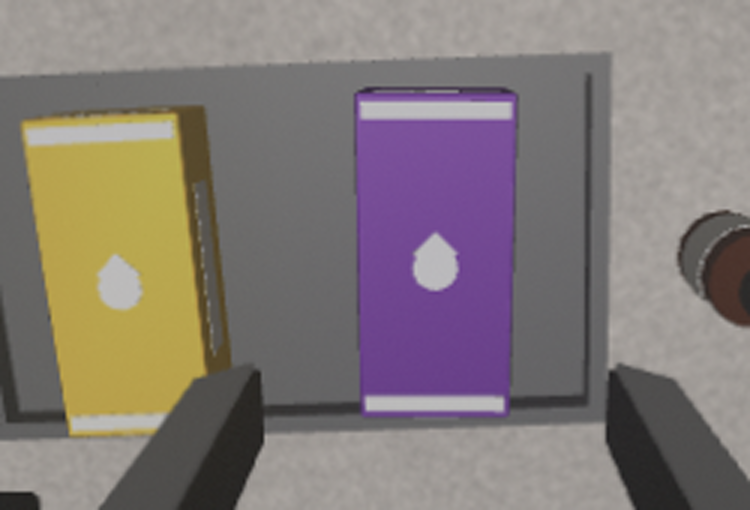

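```bash
python3 - <<'E'
from mm import *
c,s=snap("wrist"); f=lambda L:[((x+.5)/3-.5+180,(y+.5)/3-.5+100) for x,y in L]
rect(c,f([(356,95),(516,96),(509,413),(362,413)]),43)
p=cast(c,f([(22,122),(178,113),(70,434)]),43)[:,:2]; print(p); 
print("yellow yaw",np.arctan2(*(p[0]-p[2])[::-1]),"centre",(p[1]+p[2])/2)
p=cast(c,f([(590,75),(586,403)]),16); print("tray wall",p)
E
```

```text
[ 453.3 -221.5] L 116.9 W 55.0 yaw 0.122
[[ 485.33161536  -72.18942442]
 [ 494.76553106 -126.61073631]
 [ 369.30024178  -91.45295403]]
yellow yaw 0.16451943042526193 centre [ 432.03288642 -109.03184517]
tray wall [[ 524.48337282 -270.3414181    16.        ]
 [ 395.79008296 -290.2659198    16.        ]]
```

Violet (325,185) sits alone, centred and aligned, so I'll descend onto it.

arm_command --deltas '[{"xyz":[0.0,-0.0005,-0.035],"turn":[0.0,0.0,0.0]},{"xyz":[0.0,0.0,-0.04],"turn":[0.0,0.0,0.0]},{"xyz":[0.0,0.0,-0.04],"turn":[0.0,0.0,0.0]},{"xyz":[0.0,0.0,-0.035],"turn":[0.0,0.0,0.0]},{"xyz":[0.0,0.0,-0.015],"turn":[0.0,0.0,0.0]},{"xyz":[0.0,0.0,-0.005],"turn":[0.0,0.0,0.0]},{"xyz":[0.0,0.0,0.0],"turn":[0.0,0.0,0.0]},{"xyz":[0.0,0.0,0.0],"turn":[0.0,0.0,0.0]}]'

```text
clock: 17.1
eef_pos: [453.9, -222.2, 20.1]
eef_rot: [3.141, -0.001, 0.122]
wrist_force: [0.5, -0.6, -1.0]
finger_gap: 73.1
```

arm_command --deltas '[{"xyz":[0.0,0.0,0.0],"turn":[0.0,0.0,0.0]},{"xyz":[0.0,0.0,0.0],"turn":[0.0,0.0,0.0]},{"xyz":[0.0,0.0,0.0],"turn":[0.0,0.0,0.0]},{"xyz":[0.0,0.0,0.0],"turn":[0.0,0.0,0.0]}]' --gripper 1.0 --force 25

```text
clock: 17.6
eef_pos: [453.5, -222.0, 19.4]
eef_rot: [3.141, -0.0, 0.122]
wrist_force: [-1.7, 1.2, 5.8]
finger_gap: 55.9
```

arm_command --deltas '[{"xyz":[0.0,0.0,0.015],"turn":[0.0,0.0,0.0]},{"xyz":[0.0,0.0,0.03],"turn":[0.0,0.0,0.0]},{"xyz":[0.0,0.0,0.04],"turn":[0.0,0.0,0.0]},{"xyz":[0.005,0.015,0.025],"turn":[0.0,0.0,0.0]},{"xyz":[0.01,0.033,0.0],"turn":[0.0,0.0,-0.003]},{"xyz":[0.015,0.042,0.0],"turn":[0.0,0.0,-0.006]},{"xyz":[0.015,0.042,0.0],"turn":[0.0,0.0,-0.006]},{"xyz":[0.015,0.042,0.0],"turn":[0.0,0.0,-0.006]},{"xyz":[0.015,0.042,0.0],"turn":[0.0,0.0,-0.006]},{"xyz":[0.015,0.042,0.0],"turn":[0.0,0.0,-0.006]},{"xyz":[0.015,0.042,0.0],"turn":[0.0,0.0,-0.006]},{"xyz":[0.015,0.042,0.0],"turn":[0.0,0.0,-0.006]}]'

```text
clock: 19.1
eef_pos: [573.7, 121.5, 129.9]
eef_rot: [3.142, -0.0, 0.077]
wrist_force: [0.2, 0.1, -1.1]
finger_gap: 55.9
```

arm_command --deltas '[{"xyz":[0.015,0.042,0.0],"turn":[0.0,0.0,-0.006]},{"xyz":[0.015,0.042,0.0],"turn":[0.0,0.0,-0.006]},{"xyz":[0.015,0.042,0.0],"turn":[0.0,0.0,-0.006]},{"xyz":[0.013,0.03,0.0],"turn":[0.0,0.0,0.0]},{"xyz":[0.002,0.013,0.0],"turn":[0.0,0.0,0.0]},{"xyz":[0.0,0.0,0.0],"turn":[0.0,0.0,0.0]},{"xyz":[0.0,0.0,0.0],"turn":[0.0,0.0,0.0]}]'

```text
clock: 19.98
eef_pos: [633.3, 287.9, 129.4]
eef_rot: [3.141, 0.0, 0.058]
wrist_force: [-0.6, -0.3, -1.6]
finger_gap: 55.8
```

```bash
python3 - <<'E'
from h import *
c,s=snap("wrist","w8.png"); print(s["clock"],s["eef_pos"],s["eef_rot"])
E
```

```text
19.975 [633.27320658 287.91397696 129.4023806 ] [3.14139988e+00 1.09514281e-04 5.79558434e-02]
```

View pics/w8.png

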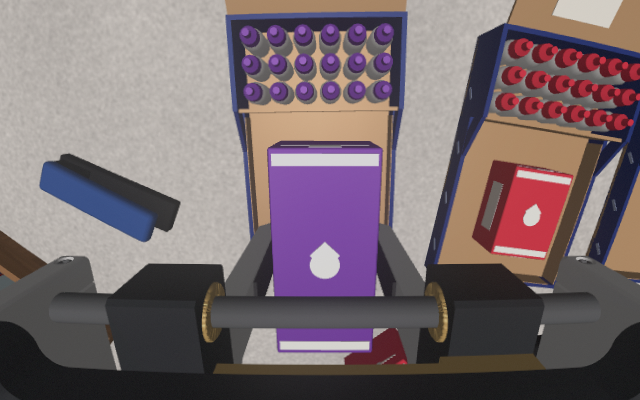

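Violet carton at (325,245) is over the violet bay, about 3 mm short in y. I'll correct and lower.

arm_command --deltas '[{"xyz":[0.001,0.003,-0.025],"turn":[0.0,0.0,0.008]},{"xyz":[0.0,0.0,-0.035],"turn":[0.0,0.0,0.0]},{"xyz":[0.0,0.0,-0.03],"turn":[0.0,0.0,0.0]},{"xyz":[0.0,0.0,-0.012],"turn":[0.0,0.0,0.0]},{"xyz":[0.0,0.0,-0.004],"turn":[0.0,0.0,0.0]},{"xyz":[0.0,0.0,-0.001],"turn":[0.0,0.0,0.0]},{"xyz":[0.0,0.0,0.0],"turn":[0.0,0.0,0.0]},{"xyz":[0.0,0.0,0.0],"turn":[0.0,0.0,0.0]}]'

```text
clock: 21.02
eef_pos: [634.6, 292.2, 22.8]
eef_rot: [-3.141, -0.001, 0.067]
wrist_force: [-0.6, -0.1, -0.5]
finger_gap: 56.3
```

arm_command --deltas '[{"xyz":[0.0,0.0,-0.0015],"turn":[0.0,0.0,0.0]},{"xyz":[0.0,0.0,-0.001],"turn":[0.0,0.0,0.0]},{"xyz":[0.0,0.0,0.0],"turn":[0.0,0.0,0.0]},{"xyz":[0.0,0.0,0.0],"turn":[0.0,0.0,0.0]}]'

```text
clock: 21.52
eef_pos: [634.6, 292.2, 20.5]
eef_rot: [-3.141, -0.001, 0.067]
wrist_force: [-3.0, -0.9, 6.0]
finger_gap: 55.9
```

arm_command --deltas '[{"xyz":[0.0,0.0,0.0],"turn":[0.0,0.0,0.0]},{"xyz":[0.0,0.0,0.0],"turn":[0.0,0.0,0.0]},{"xyz":[0.0,0.0,0.0],"turn":[0.0,0.0,0.0]},{"xyz":[0.0,0.0,0.02],"turn":[0.0,0.0,0.0]},{"xyz":[0.0,0.0,0.04],"turn":[0.0,0.0,0.0]},{"xyz":[0.0,0.0,0.05],"turn":[0.0,0.0,0.0]},{"xyz":[-0.012,-0.025,0.04],"turn":[0.0,0.0,0.005]}]' --gripper 0.22

```text
clock: 22.4
eef_pos: [622.6, 267.8, 173.2]
eef_rot: [-3.141, -0.003, 0.073]
wrist_force: [0.4, 0.5, -0.2]
finger_gap: 73.4
```

arm_command --deltas '[{"xyz":[-0.018,-0.036,0.02],"turn":[0.0,0.0,0.01]},{"xyz":[-0.02,-0.04,0.0],"turn":[0.0,0.0,0.01]},{"xyz":[-0.02,-0.04,0.0],"turn":[0.0,0.0,0.01]},{"xyz":[-0.02,-0.04,0.0],"turn":[0.0,0.0,0.01]},{"xyz":[-0.02,-0.04,0.0],"turn":[0.0,0.0,0.01]},{"xyz":[-0.02,-0.04,0.0],"turn":[0.0,0.0,0.01]},{"xyz":[-0.02,-0.04,0.0],"turn":[0.0,0.0,0.01]},{"xyz":[-0.02,-0.04,0.0],"turn":[0.0,0.0,0.01]},{"xyz":[-0.02,-0.04,0.0],"turn":[0.0,0.0,0.0]},{"xyz":[-0.012,-0.02,0.0],"turn":[0.0,0.0,0.0]},{"xyz":[0.0,0.0,0.0],"turn":[0.0,0.0,0.0]},{"xyz":[0.0,0.0,0.0],"turn":[0.0,0.0,0.0]}]'

```text
clock: 23.9
eef_pos: [432.8, -108.5, 190.3]
eef_rot: [3.141, -0.001, 0.152]
wrist_force: [-0.7, 0.9, -0.7]
finger_gap: 73.2
```

```bash
python3 - <<'E'
from h import *
c,s=snap("wrist","w9.png"); print(s["clock"],s["eef_pos"],s["eef_rot"])
i=c["color"][:,:,::-1]
cv2.imwrite("pics/c9.png",cv2.resize(i[100:270,230:480],None,fx=3,fy=3,interpolation=cv2.INTER_CUBIC))
E
```

```text
23.9 [ 432.80191739 -108.51265611  190.34679111] [ 3.14116091e+00 -1.11087199e-03  1.51944375e-01]
```

View pics/w9.png

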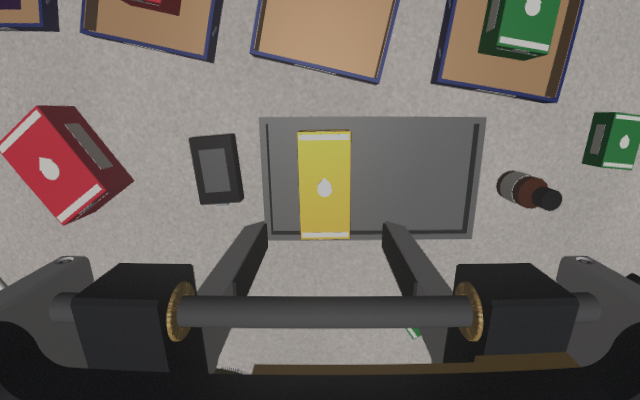

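View pics/c9.png

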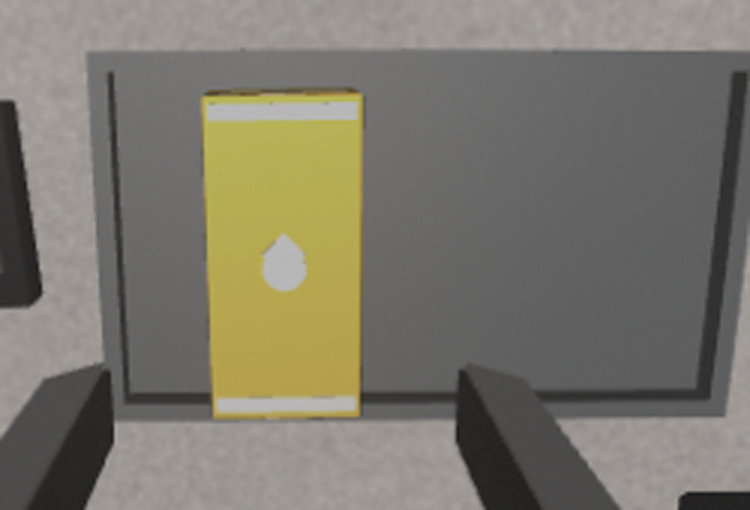

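```bash
python3 - <<'E'
from mm import *
c,s=snap("wrist"); f=lambda L:[((x+.5)/3-.5+230,(y+.5)/3-.5+100) for x,y in L]
rect(c,f([(203,96),(363,95),(360,416),(213,416)]),43)
E
```

```text
[ 431.6 -108.9] L 118.3 W 55.1 yaw 0.164
```

Yellow (324,185) is centred, 1 mm and 0.012 rad off. I'll descend.

arm_command --deltas '[{"xyz":[-0.001,0.0,-0.035],"turn":[0.0,0.0,0.012]},{"xyz":[0.0,0.0,-0.04],"turn":[0.0,0.0,0.0]},{"xyz":[0.0,0.0,-0.04],"turn":[0.0,0.0,0.0]},{"xyz":[0.0,0.0,-0.035],"turn":[0.0,0.0,0.0]},{"xyz":[0.0,0.0,-0.015],"turn":[0.0,0.0,0.0]},{"xyz":[0.0,0.0,-0.005],"turn":[0.0,0.0,0.0]},{"xyz":[0.0,0.0,0.0],"turn":[0.0,0.0,0.0]},{"xyz":[0.0,0.0,0.0],"turn":[0.0,0.0,0.0]}]'

```text
clock: 25.0
eef_pos: [432.0, -109.1, 20.5]
eef_rot: [3.141, -0.001, 0.164]
wrist_force: [-0.4, -0.5, -0.8]
finger_gap: 72.8
```

arm_command --deltas '[{"xyz":[0.0,0.0,0.0],"turn":[0.0,0.0,0.0]},{"xyz":[0.0,0.0,0.0],"turn":[0.0,0.0,0.0]},{"xyz":[0.0,0.0,0.0],"turn":[0.0,0.0,0.0]},{"xyz":[0.0,0.0,0.0],"turn":[0.0,0.0,0.0]}]' --gripper 1.0 --force 25

```text
clock: 25.5
eef_pos: [431.6, -109.0, 19.9]
eef_rot: [3.141, -0.0, 0.164]
wrist_force: [-2.0, 1.3, 5.8]
finger_gap: 56.1
```

arm_command --deltas '[{"xyz":[0.0,0.0,0.015],"turn":[0.0,0.0,0.0]},{"xyz":[0.0,0.0,0.03],"turn":[0.0,0.0,0.0]},{"xyz":[0.0,0.0,0.04],"turn":[0.0,0.0,0.0]},{"xyz":[0.01,0.001,0.025],"turn":[0.0,0.0,0.0]},{"xyz":[0.032,0.004,0.0],"turn":[0.0,0.0,-0.039]},{"xyz":[0.04,0.004,0.0],"turn":[0.0,0.0,-0.04]},{"xyz":[0.04,0.004,0.0],"turn":[0.0,0.0,-0.05]},{"xyz":[0.04,0.004,0.0],"turn":[0.0,0.0,-0.05]},{"xyz":[0.03,0.004,0.0],"turn":[0.0,0.0,-0.04]},{"xyz":[0.01,0.001,0.0],"turn":[0.0,0.0,-0.01]},{"xyz":[0.0,0.0,0.0],"turn":[0.0,0.0,0.0]},{"xyz":[0.0,0.0,0.0],"turn":[0.0,0.0,0.0]}]'

```text
clock: 27.0
eef_pos: [632.6, -87.2, 129.9]
eef_rot: [3.142, 0.0, -0.065]
wrist_force: [-0.1, -1.0, -1.2]
finger_gap: 55.6
```

```bash
python3 - <<'E'
from h import *
c,s=snap("wrist","w10.png"); print(s["clock"],s["eef_pos"],s["eef_rot"])
E
```

```text
27.0 [632.59131831 -87.15481001 129.92025413] [ 3.14158834e+00  2.05311716e-04 -6.49477624e-02]
```

View pics/w10.png

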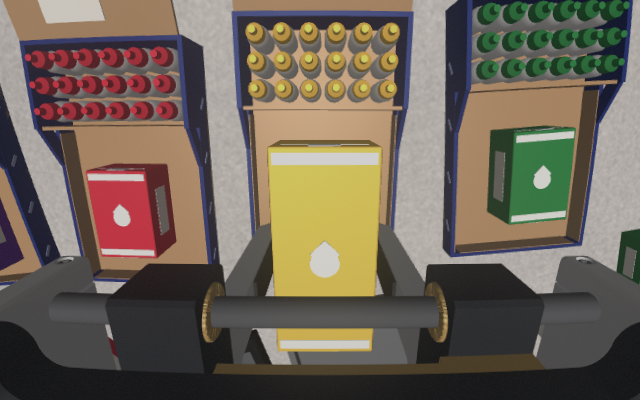

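Yellow carton (325,245) is aligned with the yellow-capped box. I'll lower it, with 1–2 mm of correction.

arm_command --deltas '[{"xyz":[0.001,0.001,-0.025],"turn":[0.0,0.0,0.0]},{"xyz":[0.0,0.0,-0.035],"turn":[0.0,0.0,0.0]},{"xyz":[0.0,0.0,-0.03],"turn":[0.0,0.0,0.0]},{"xyz":[0.0,0.0,-0.012],"turn":[0.0,0.0,0.0]},{"xyz":[0.0,0.0,-0.004],"turn":[0.0,0.0,0.0]},{"xyz":[0.0,0.0,-0.001],"turn":[0.0,0.0,0.0]},{"xyz":[0.0,0.0,0.0],"turn":[0.0,0.0,0.0]},{"xyz":[0.0,0.0,0.0],"turn":[0.0,0.0,0.0]}]'

```text
clock: 28.05
eef_pos: [634.7, -86.0, 23.2]
eef_rot: [3.141, -0.001, -0.065]
wrist_force: [0.7, -0.6, -1.6]
finger_gap: 56.1
```

arm_command --deltas '[{"xyz":[0.0,0.0,-0.0015],"turn":[0.0,0.0,0.0]},{"xyz":[0.0,0.0,-0.001],"turn":[0.0,0.0,0.0]},{"xyz":[0.0,0.0,0.0],"turn":[0.0,0.0,0.0]},{"xyz":[0.0,0.0,0.0],"turn":[0.0,0.0,0.0]}]'

```text
clock: 28.55
eef_pos: [634.6, -86.0, 21.0]
eef_rot: [3.142, -0.001, -0.065]
wrist_force: [-4.2, 0.7, 7.5]
finger_gap: 56.1
```

Contact. I'll release, rise, and back off to a high overview pose.

arm_command --deltas '[{"xyz":[0.0,0.0,0.0],"turn":[0.0,0.0,0.0]},{"xyz":[0.0,0.0,0.0],"turn":[0.0,0.0,0.0]},{"xyz":[0.0,0.0,0.0],"turn":[0.0,0.0,0.0]},{"xyz":[0.0,0.0,0.02],"turn":[0.0,0.0,0.0]},{"xyz":[0.0,0.0,0.04],"turn":[0.0,0.0,0.0]},{"xyz":[0.0,0.0,0.05],"turn":[0.0,0.0,0.0]},{"xyz":[-0.01,0.0,0.05],"turn":[0.0,0.0,0.0]}]' --gripper 0.22

```text
clock: 29.42
eef_pos: [624.4, -85.9, 183.2]
eef_rot: [3.141, -0.001, -0.065]
wrist_force: [0.2, 0.3, 0.4]
finger_gap: 73.2
```

arm_command --deltas '[{"xyz":[-0.02,0.01,0.04],"turn":[0.0,0.0,0.01]},{"xyz":[-0.02,0.02,0.04],"turn":[0.0,0.0,0.01]},{"xyz":[-0.02,0.02,0.04],"turn":[0.0,0.0,0.01]},{"xyz":[-0.02,0.02,0.03],"turn":[0.0,0.0,0.01]},{"xyz":[-0.02,0.02,0.02],"turn":[0.0,0.0,0.01]},{"xyz":[-0.02,0.0,0.0],"turn":[0.0,0.0,0.01]},{"xyz":[0.0,0.0,0.0],"turn":[0.0,0.0,0.0]},{"xyz":[0.0,0.0,0.0],"turn":[0.0,0.0,0.0]},{"xyz":[0.0,0.0,0.0],"turn":[0.0,0.0,0.0]}]'

```text
clock: 30.55
eef_pos: [504.8, 3.9, 349.8]
eef_rot: [-3.142, 0.001, -0.006]
wrist_force: [-0.3, -0.4, 0.5]
finger_gap: 73.4
```

```bash
python3 - <<'E'
from h import *
c,s=snap("wrist","w11.png"); print(s["clock"],s["eef_pos"],s["eef_rot"],s["wrist_force"])
snap("side","d11.png")
i=c["color"][:,:,::-1]
cv2.imwrite("pics/c11a.png",cv2.resize(i[0:200,30:310],None,fx=2.85,fy=2.85,interpolation=cv2.INTER_CUBIC))
cv2.imwrite("pics/c11b.png",cv2.resize(i[0:200,260:540],None,fx=2.85,fy=2.85,interpolation=cv2.INTER_CUBIC))
E
```

```text
30.55 [504.79054079   3.86372484 349.83617178] [-3.14151013e+00  6.33585636e-04 -5.67438152e-03] [-0.31619957 -0.41939788  0.53167052]
```

View pics/w11.png

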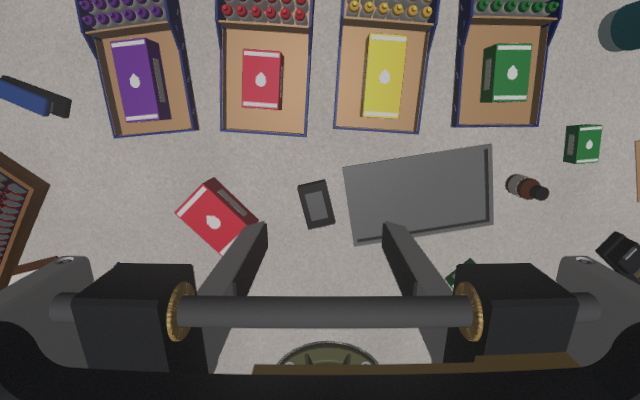

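View pics/d11.png

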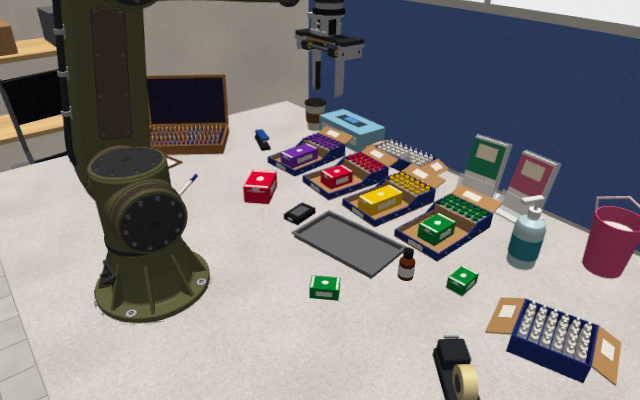

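View pics/c11a.png

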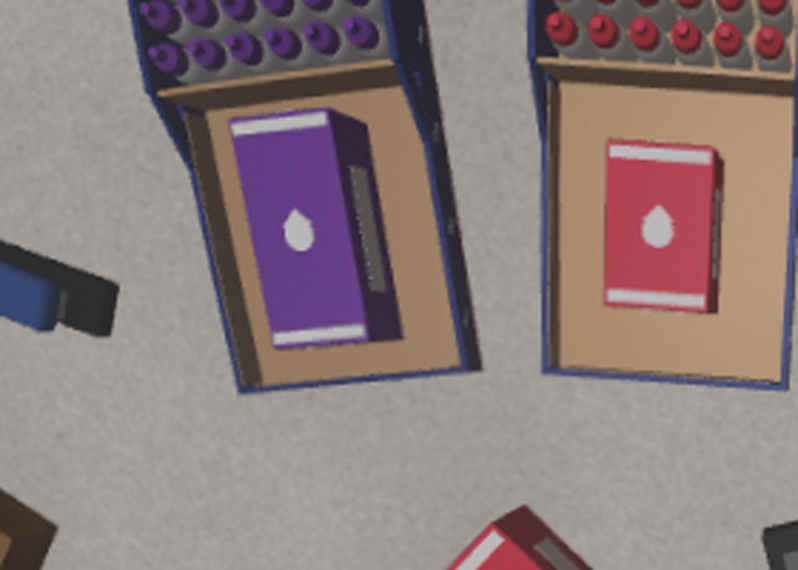

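View pics/c11b.png

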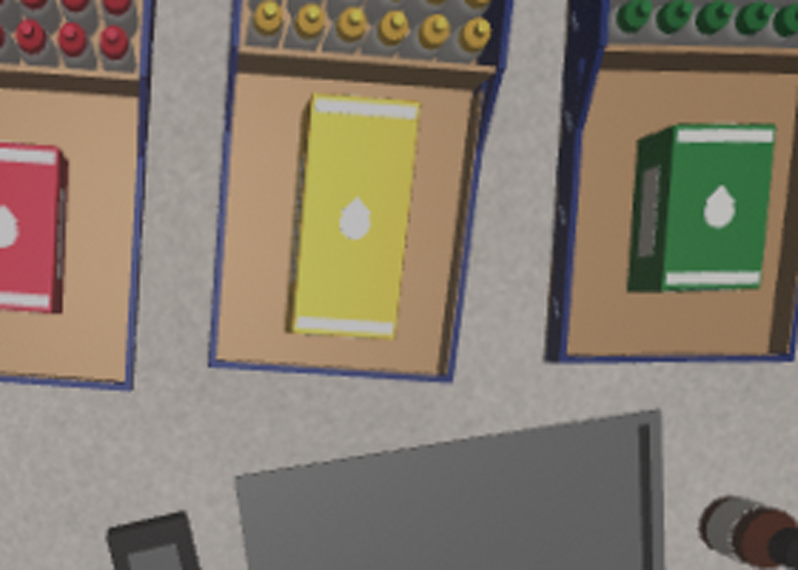

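All four cartons are in their colour's bays: violet (133,80), red (262,79), yellow (385,76), green (508,72). The tray is empty. I'll check with numbers.

```bash
python3 - <<'E'
from mm import *
c,s=snap("wrist")
f=lambda L,o:[((x+.5)/2.85-.5+o,(y+.5)/2.85-.5) for x,y in L]
D={"violet":(30,[(230,122),(328,109),(367,341),(274,349)],[(240,385),(464,368)],[(205,110),(404,85)]),
"red":(30,[(607,140),(713,148),(707,312),(605,304)],[(548,370),(783,384)],[(562,82),(795,95)]),
"yellow":(260,[(313,95),(419,102),(394,338),(292,331)],[(215,362),(446,377)],[(236,73),(476,90)]),
"green":(260,[(675,125),(776,125),(761,288),(662,291)],[(568,354),(790,356)],[(602,69),(798,73)])}
for k,(o,t,fr,fl) in D.items():
    t=cast(c,f(t,o),44)[:,:2]; fr=cast(c,f(fr,o),22)[:,:2]; fl=cast(c,f(fl,o),4)[:,:2]
    v=fr[0]-fr[1]; w=np.linalg.norm(v); y=v/w; x=np.array([y[1],-y[0]])
    dep=(fl.mean(0)-fr.mean(0))@x
    ctr=fr.mean(0)+x*dep/2
    d=t.mean(0)-ctr; ax=t[0]+t[1]-t[2]-t[3]
    print(k,"w,dep",w.round(1),dep.round(1),"ctr",ctr.round(1),"L",(np.linalg.norm(ax)/2).round(1),"dx,dy",(d@x).round(1),(d@y).round(1),"dyaw",np.arctan2(ax@y,ax@x).round(3))
E
```

```text
violet w,dep 135.6 155.3 ctr [633.2 290.4] L 117.9 dx,dy -0.3 1.5 dyaw 0.003
red w,dep 134.3 156.5 ctr [631.   97.6] L 82.2 dx,dy 0.3 0.9 dyaw -0.008
yellow w,dep 132.2 156.1 ctr [633.9 -84.9] L 117.9 dx,dy 0.5 -0.9 dyaw -0.001
green w,dep 132.5 155.7 ctr [ 642.8 -281.6] L 83.3 dx,dy -0.7 0.8 dyaw 0.032
```

All within 2 mm and 0.04 rad, so I'm handing in.

```bash
python3 -c "
from cell import *
print(sign_off())"
```

```text
the job is handed in; nothing more can be done
None
```

All four cartons are in the bays of their own cap colour, and I handed the job in at about 31 s on the robot's clock. I moved them one at a time, upper before lower: green, red, violet, yellow. Each was carried level, lowered until the wrist felt contact (about 5–8 N), and released by opening the jaws partway.

**Last check:** in the final wrist-camera picture every carton centre was within 2 mm of its bay centre and within 0.04 rad of the box axis. The bay and carton sizes I measured agreed with the given ones to about 4 mm.

**By eye only:** the cartons look flat, the gripper was clear of everything, and the stamp pad and brown bottle look unmoved. I didn't measure carton height and tilt or the two bystanders' positions.

**Not as planned:** two moves fell short of the command. The first descent stopped 8 mm high, and the violet carry stopped 3 mm short in y. I corrected both before gripping or setting down. No check failed.

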